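# Bond target plates on the sprung mounting bed with a hand roller

### The job

Bond the metal target plates that are out (two or three of them) on the mounting bed: lay each flat and square in its own bay - the round one in the bay next to the pump, the square one in the middle bay, the oblong one lengthwise in the long bay at the other end, each with its hanging hole on the side towards the pump - then press the pump's plunger right down to its stop for suction and let it rise. Take the hand roller and, beginning with the plate nearest the pump and working away from it, roll it over each plate from its pump-side edge to its far edge, square to the bed, with a steady push that sinks the sprung bed part-way but never bottoms it. Finally stand the roller back upright in its cradle and press the plunger to its stop once more to let the suction go, leaving the plates in their bays and the other things on the shelf where they are.

Things in the scene. Friction and masses are not known exactly. Their poses are not given: they have to be found in the camera images.
- bed: Fixed mounting bed: grey base 130 mm (x) by 347 mm (y, -132 to +215), 20 mm high; origin on the shelf under the platen's centre, z up. Above it floats a black sprung platen 130 x 250 mm, its top 47 mm above the shelf. Four steel ribs (3 mm high, 4 mm wide, along the bed's x) part three bays in a row along y, open at the x sides. Pump (barrel 42 mm across) at x = 0, y = +185 mm.
- bay_round (a point): Centre of the round plate's bay, on the platen's top: bed x = 0, y = +86 mm. 70 mm between its ribs.
- bay_square (a point): Centre of the square plate's bay, on the platen's top: bed x = 0, y = +12 mm. 70 mm between its ribs.
- bay_oblong (a point): Centre of the oblong plate's bay, on the platen's top: bed x = 0, y = -74 mm. 94 mm between its ribs.
- platen (a joint): How far the sprung platen is pushed down (m): 0 at rest, stop at 0.016 (bottomed; keep under 0.0145). It stays level. It begins to sink at about 4 to 7 N and takes 1 N more per mm; 4 to 9 mm is a good rolling push.
- plunger_top (a point): Centre of the top of the pump's black plunger head (disc 40 mm across, 12 mm thick), 99 mm above the shelf when up; moves with the plunger.
- plunger (a joint): How far the plunger is pressed down (m): 0 up, stop at 0.020; spring 2 N at first to 7 N at the stop; springs back. Counts as fully pressed beyond 0.0175.
- round_plate: Loose aluminium disc 60 mm across, 12 mm thick; origin at the centre of its underside, z up. Its hanging hole (dark, 12 mm) lies near its +y edge. May be absent.
- round_hole (a point): Centre of the round plate's hanging hole, at its top face, 19 mm from the plate's centre along its +y. It must end up on the pump side.
- square_plate: Loose aluminium plate 60 x 60 mm, 12 mm thick; origin at the centre of its underside, z up, x and y along its edges. Its hanging hole (dark, 12 mm) lies near its +y edge. May be absent.
- square_hole (a point): Centre of the square plate's hanging hole, at its top face, 19 mm from the plate's centre along its +y. It must end up on the pump side.
- oblong_plate: Loose aluminium plate 60 mm (its x) by 84 mm (its y), 12 mm thick; origin at the centre of its underside, z up. Lies in its bay with its long side along the bed's y. Its hanging hole (dark, 12 mm) lies near its +y edge. May be absent.
- oblong_hole (a point): Centre of the oblong plate's hanging hole, at its top face, 31 mm from the plate's centre along its +y. It must end up on the pump side.
- roller: Hand roller, 0.4 kg. Origin: lowest point of the drum, under its middle; x along the drum's axis, z up through the handle (rolls along y). Rubber drum 48 mm across, 76 mm long, free-turning in a steel yoke with a flat top plate (98 x by 84 y) 56 to 66 mm up; on it a wooden handle 44 (x) by 28 mm (y), 66 to 122 mm up: grip its 28 mm from above. Cannot stand by itself out of the cradle.
- cradle: Fixed wooden cradle 110 (x) by 84 (y) by 64 mm high: two walls 12 mm thick along x, a 60 mm slot between, open at the x ends; origin on the shelf under its centre. The drum hangs in the slot, the yoke's top plate rests on the walls: parked, the roller's origin is 8 mm above the cradle's, its x along the cradle's x either way round.
- rings: Bystander: three stepped aluminium rings nested together, 82 mm across, 21 mm high; origin under the centre.
- hood: Bystander: grey lens hood, 90 mm across at the top, 50 mm high; origin under the centre.
- tin: Bystander: round steel filter tin on its side, 72 mm across, 55 mm long; origin at the bottom.
Mind the look-alikes: they are no part of the job. Leave any green or red look-alike of the square_plate alone.

How it is judged (in metres and radians):
On the way, in this order (a step that is already met when the one before it is completed fails the run):
1. with every plate that is out lying flat in its own bay, the pump plunger is pressed down to its stop (x of round_plate in the frame of bed between -0.014 and 0.014 m and y of round_plate in the frame of bed between 0.077 and 0.095 m and angle between each of round_plate, square_plate, oblong_plate's own z axis and vertical below 0.05 rad and z of round_plate in the frame of bed between 0.042 and 0.05 m and angle between the x axis of each of round_plate, square_plate, oblong_plate and the x axis of bed, either way round below 0.22 rad and y of round_hole in the frame of bed above 0.086 m and x of square_plate in the frame of bed between -0.014 and 0.014 m and y of square_plate in the frame of bed between 0.003 and 0.021 m and z of square_plate in the frame of bed between 0.042 and 0.05 m and y of square_hole in the frame of bed above 0.012 m and x of oblong_plate in the frame of bed between -0.014 and 0.014 m and y of oblong_plate in the frame of bed between -0.083 and -0.065 m and z of oblong_plate in the frame of bed between 0.042 and 0.05 m and y of oblong_hole in the frame of bed above -0.074 m and value of joint plunger above 0.0175 m), for 0.1 s.
2. roller, square to the round plate, pressed with over 4 N on its pump-side half, at least 10 mm before its middle (contact force between roller and round_plate between 4 and 30 N and x of roller in the frame of round_plate between -0.025 and 0.025 m and angle between the x axis of roller and the x axis of round_plate, either way round below 0.35 rad and y of roller in the frame of round_plate between 0.01 and 0.06 m), for 0.05 s.
3. roller, square to the round plate, pressed with over 4 N on its far half, at least 10 mm past its middle (contact force between roller and round_plate between 4 and 30 N and x of roller in the frame of round_plate between -0.025 and 0.025 m and angle between the x axis of roller and the x axis of round_plate, either way round below 0.35 rad and y of roller in the frame of round_plate between -0.06 and -0.01 m), for 0.05 s.
4. roller, square to the square plate, pressed with over 4 N on its pump-side half, at least 10 mm before its middle (contact force between roller and square_plate between 4 and 30 N and x of roller in the frame of square_plate between -0.025 and 0.025 m and angle between the x axis of roller and the x axis of square_plate, either way round below 0.35 rad and y of roller in the frame of square_plate between 0.01 and 0.06 m), for 0.05 s.
5. roller, square to the square plate, pressed with over 4 N on its far half, at least 10 mm past its middle (contact force between roller and square_plate between 4 and 30 N and x of roller in the frame of square_plate between -0.025 and 0.025 m and angle between the x axis of roller and the x axis of square_plate, either way round below 0.35 rad and y of roller in the frame of square_plate between -0.06 and -0.01 m), for 0.05 s.
6. roller, square to the oblong plate, pressed with over 4 N on its pump-side half, at least 10 mm before its middle (contact force between roller and oblong_plate between 4 and 30 N and x of roller in the frame of oblong_plate between -0.025 and 0.025 m and angle between the x axis of roller and the x axis of oblong_plate, either way round below 0.35 rad and y of roller in the frame of oblong_plate between 0.01 and 0.06 m), for 0.05 s.
7. roller, square to the oblong plate, pressed with over 4 N on its far half, at least 10 mm past its middle (contact force between roller and oblong_plate between 4 and 30 N and x of roller in the frame of oblong_plate between -0.025 and 0.025 m and angle between the x axis of roller and the x axis of oblong_plate, either way round below 0.35 rad and y of roller in the frame of oblong_plate between -0.06 and -0.01 m), for 0.05 s.
8. with the roller back in its cradle, the plunger is pressed to its stop again to let the suction go (horizontal distance between roller and cradle below 0.02 m and z of roller in the frame of cradle between 0.004 and 0.012 m and angle between roller's own z axis and vertical below 0.08 rad and value of joint plunger above 0.0175 m), for 0.1 s.
At the end, for the whole second after the job is handed in: Each plate that is out lies flat in its bay (within 9 mm of the centre along the bed, 14 mm across, 12 degrees of square, hole to the pump); the roller stands upright in its cradle, within 20 mm of the middle, top plate down on the walls; plunger and platen are back up within 3 mm; all at rest (x of round_plate in the frame of bed between -0.014 and 0.014 m and y of round_plate in the frame of bed between 0.077 and 0.095 m and angle between each of round_plate, square_plate, oblong_plate's own z axis and vertical below 0.05 rad and z of round_plate in the frame of bed between 0.042 and 0.05 m and angle between the x axis of each of round_plate, square_plate, oblong_plate and the x axis of bed, either way round below 0.22 rad and y of round_hole in the frame of bed above 0.086 m and x of square_plate in the frame of bed between -0.014 and 0.014 m and y of square_plate in the frame of bed between 0.003 and 0.021 m and z of square_plate in the frame of bed between 0.042 and 0.05 m and y of square_hole in the frame of bed above 0.012 m and x of oblong_plate in the frame of bed between -0.014 and 0.014 m and y of oblong_plate in the frame of bed between -0.083 and -0.065 m and z of oblong_plate in the frame of bed between 0.042 and 0.05 m and y of oblong_hole in the frame of bed above -0.074 m and horizontal distance between roller and cradle below 0.02 m and z of roller in the frame of cradle between 0.004 and 0.012 m and angle between roller's own z axis and vertical below 0.08 rad and linear speed of each of roller, round_plate, square_plate, oblong_plate below 0.02 m/s and value of joint each of plunger, platen below 0.003 m); the robot touches nothing.
It fails at once if the sprung bed is pushed down to its bottom (over 14.5 mm) (value of joint platen above 0.0145 m).
It fails at once if the rings moved more than 30 mm (distance of rings from where it was at the start of the episode above 0.03 m).
It fails at once if the hood moved more than 30 mm (distance of hood from where it was at the start of the episode above 0.03 m).
It fails at once if the tin moved more than 30 mm (distance of tin from where it was at the start of the episode above 0.03 m).
Of round_plate, square_plate, oblong_plate only 2 to 3 are there at a start; the rules pass over those that are not, and their reading is None.
At some moment in a run one of round_plate, square_plate, oblong_plate may be knocked a few centimetres aside while the robot is not near it.
It also fails if it takes over 210 s, if anything falls off the work surface, if the arm or the gripper's body presses on something with over 40 N, if the wrist force passes 120 N, or if a joint passes its speed limit or range.

### The arm

A 6-joint arm with a two-finger parallel gripper is mounted at the origin on the work surface. World frame = base frame: x ahead of the robot, y to its left, z up, the work surface at z = 0. Lengths are in m, angles in degrees, forces in N, time in s.
With the tool pointing down it reaches from about 0.25 to 0.725 m from the base axis. Payload 9.7 kg.
Tool frame: the origin (TCP) lies midway between the tips of the shut fingers; the grasp point (between the pads) lies bot.grasp_offset behind it (bot.grasp_offset is the distance from the TCP to the grasp point, in m); x points along the fingers, y is the direction in which the jaws open and shut, and the axes are right-handed (so a half turn about x gives the same grasp; the last joint's range is limited). The gripper opens to 85 mm and grips with 20 to 120 N. Pads are 22 mm wide; open, the fingers measure 114 mm over their backs; the gripper's body (76 mm by 85 mm) begins 54 mm behind the grasp point. The pads swing forward as they close: fully open they stand 13 mm farther back than shut.
Start: joints at [72.25, 4.979, 10.078, 95.1, 0, 90], TCP at [0.168, 0.524, 0.231] pointing down, gripper open.
Joint ranges: [-179.16, 179.16], [-48.56, 103.87], [-65.8, 70.77], [-126.05, 130.52], [-82.76, 87.17], [-180, 180]. Speed limits (degrees/s): [127.2, 127.2, 147.25, 180, 180, 180].

### API

Orientations are given as [roll, pitch, yaw] about the fixed x, y, z axes, in that order (R = Rz(yaw) Ry(pitch) Rx(roll)).
In Python, from workcell import status, camera, bot gives the robot as it stands.
- The arm moves only by the shell command python3 -m jog 'ROWS' [OPENING] [FORCE]. ROWS is text: rows parted by semicolons, each of 4 numbers parted by spaces: the shift along the tool's x, y, z in mm, then the turn about the tool's x in degrees. A call has exactly 8 rows; each row is the pose to reach, as a shift and turn from the pose commanded when the call began, along the tool's axes at that moment; what a row does not reach only later rows make up. A row lasts 1/8 s, in which the tool goes at most 62.5 mm and 10.7 degrees, less where a joint would pass 70% of its speed; a pose out of reach is approached as far as the arm can. A call with a gripper value outside its range is refused whole. OPENING is the opening, from 0 (shut) to 1 (fully open), set as the call begins (- or left out, the last holds). The fingers move at their own pace and stop on an object; FORCE is the grip in N (left out, the last holds). Time passes only in rows, so rows that repeat a pose let the fingers close, or fill a call up. It gives the time, the measured TCP pose, the force and the opening at its end, in the units of the state.
- status.get_obs(): the state, without advancing time (a new reading comes with each control period).
- camera(name): name is "scene" or "top" or "wrist"; returns a dict with "color" (384x512x3 uint8, red, green, blue), "vfov" (degrees; the focal length in pixels is half the picture's height over the tangent of half this angle, whatever the lens; pixels are square), "cx", "cy" (the principal point, pixels), "D" ([k1, k2, p1, p2, k3] as OpenCV has them; the pictures are not rectified), "rvec" (rotation vector, rad) and "tvec" (3), from world to camera coordinates, as OpenCV has them. Camera axes: x right, y down, z forward; pixel columns grow to the right and rows downward; lengths in m; the calibration is good to about 2 mm. A picture is of the moment at which its call begins. There is no depth.
- bot.job_done(): hands the job in, once; it reports no verdict.
The state is a dict: "time": time; "q": joint angles; "qd": joint speeds; "joint_efforts": joint torques, N m; "ee_pos": TCP position; "tcp_rot": TCP orientation; "wrist_force": force on the tool from outside, world axes, zero at the start; "torque": the same for the moment, N m; "opening": finger opening in m.
Only numpy, scipy, OpenCV 4.12 (cv2) and the standard library are available. Lean on these libraries where they do the work, as an engineer would, in place of code of your own. Each camera call takes 0.05 s, during which the arm holds its last target. There are 200 camera calls.

## Working session

There is one attempt and no reset: what is moved stays moved. The work goes in short steps, Python scripts to look and compute and a shell command to move; the robot and the scene stay as the last step left them, time stands still between calls to the robot, and variables do not carry over. Pictures are saved under pics/ and viewed, about 12 in all and at most 16, crops included, and the job is handed in when it is done.

```bash
mkdir -p pics; ls
cat > h.py <<'E'
import numpy as np, cv2
from scipy.spatial.transform import Rotation as R
from workcell import status, camera, bot
def K(c):
    f=c["color"].shape[0]/2/np.tan(np.radians(c["vfov"])/2)
    return np.array([[f,0,c["cx"]],[0,f,c["cy"]],[0,0,1.]])
def ray(c,px,z):
    px=np.array(px,float).reshape(-1,1,2)
    u=cv2.undistortPointsIter(px,K(c),np.array(c["D"],float),None,None,(3,100,1e-9)) if hasattr(cv2,'undistortPointsIter') else cv2.undistortPoints(px,K(c),np.array(c["D"],float))
    u=u.reshape(-1,2); Rm=cv2.Rodrigues(np.array(c["rvec"],float))[0]; t=np.array(c["tvec"],float).ravel()
    o=-Rm.T@t; d=np.c_[u,np.ones(len(u))]@Rm
    return o+d*((z-o[2])/d[:,2])[:,None]
def proj(c,P):
    return cv2.projectPoints(np.array(P,float).reshape(-1,1,3),np.array(c["rvec"],float),np.array(c["tvec"],float),K(c),np.array(c["D"],float))[0].reshape(-1,2)
def save(c,n,s=1.5):
    cv2.imwrite(f"pics/{n}.png",cv2.resize(c["color"][:,:,::-1],None,fx=s,fy=s,interpolation=cv2.INTER_CUBIC))
def shift(target,yaw=None):
    "mm shift in tool axes from the current TCP to a world point; tool axes"
    s=status.get_obs(); Rt=R.from_euler('xyz',s["tcp_rot"],degrees=True).as_matrix()
    return np.round(1000*Rt.T@(np.array(target)-s["ee_pos"]),1)
E
python3 - <<'E'
from h import *
import pickle
s=status.get_obs(); print(s, bot.grasp_offset)
print(R.from_euler('xyz',s["tcp_rot"],degrees=True).as_matrix().round(3))
cs={n:camera(n) for n in("scene","top")}
pickle.dump(cs,open("c0.pkl","wb"))
for n in cs: save(cs[n],n+"0"); print(n,cs[n]["rvec"],cs[n]["tvec"],cs[n]["D"],cs[n]["vfov"])
E
```

```text
pics
{'time': 0.0, 'q': array([ 7.22508902e+01,  5.00895352e+00,  1.00346801e+01,  9.51013188e+01,
       -1.16723319e-04,  9.00014446e+01]), 'qd': array([ 0.00124609,  0.12129419, -0.03578869, -0.05972175, -0.03194979,
       -0.01092138]), 'joint_efforts': array([ 1.58037551e-04, -5.20389855e+01,  4.64798212e+01,  1.63282512e-02,
       -4.88091155e-05,  1.19712411e-05]), 'ee_pos': array([0.16759343, 0.52358785, 0.23060571]), 'tcp_rot': array([ -89.91008405,   89.92440767, -107.66063845]), 'wrist_force': array([ 0.39859685,  0.16758386, -0.11808141]), 'torque': array([ 0.01624433,  0.00481631, -0.06503282]), 'opening': 0.08543537794192332} 0.0187
[[-0.     0.305  0.952]
 [-0.001  0.952 -0.305]
 [-1.    -0.001  0.   ]]
scene [ 2.08058492  0.60573266 -0.30192896] [-0.43736564 -0.0985243   1.43626365] [0.01486052 0.         0.         0.         0.        ] 55.110993746914716
top [ 2.21170238 -2.18165512  0.08861469] [-0.03207558  0.52139543  0.92234939] [-0.08525649  0.          0.          0.          0.        ] 56.66774740439282
```

View pics/top0.png

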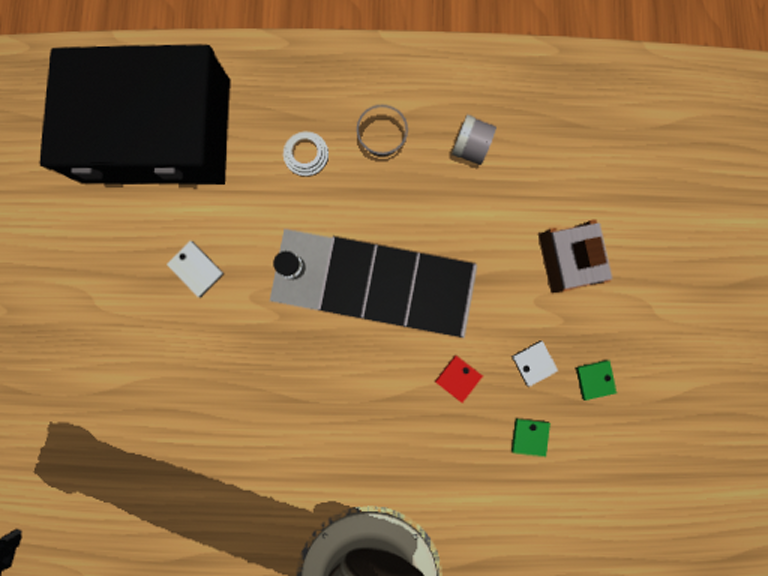

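View pics/scene0.png

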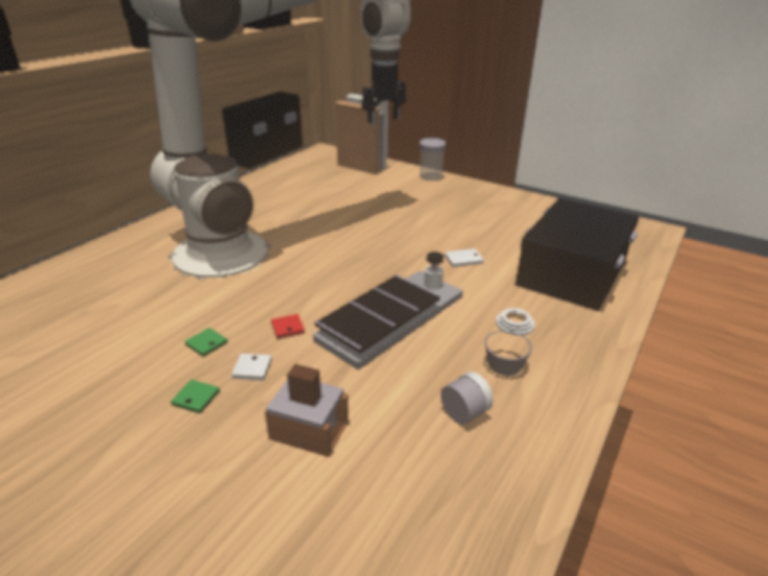

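The top view shows two plates out. The oblong is at (195,269) with its hole at (182,257), and the square is at (535,363) with its hole at (526,369). There is no round plate. The bed's pump is at left (288,265), and the roller is in its cradle at (580,257). I'll measure these next.

```bash
cat > m.py <<'E'
from h import *
def biggest(mask,roi):
    x0,y0,x1,y1=roi; m=np.zeros(mask.shape,np.uint8); m[y0:y1,x0:x1]=mask[y0:y1,x0:x1]
    m=cv2.morphologyEx(m*255,cv2.MORPH_CLOSE,np.ones((7,7)))
    cs,_=cv2.findContours(m,cv2.RETR_EXTERNAL,cv2.CHAIN_APPROX_NONE)
    return max(cs,key=cv2.contourArea).reshape(-1,2)
def rect(c,mask,roi,z):
    P=ray(c,biggest(mask,roi),z)[:,:2]
    return cv2.minAreaRect((P*1000).astype(np.float32))
def hole(c,roi,z,thr=70):
    x0,y0,x1,y1=roi; g=c["color"].max(2)[y0:y1,x0:x1]; ys,xs=np.nonzero(g<thr)
    return ray(c,[[xs.mean()+x0,ys.mean()+y0]],z)[0]*1000,len(xs)
E
python3 - <<'E'
from m import *
import pickle
c=pickle.load(open("c0.pkl","rb"))["top"]; im=c["color"].astype(int)
hsv=cv2.cvtColor(c["color"],cv2.COLOR_RGB2HSV)
white=(hsv[...,1]<40)&(hsv[...,2]>150)
dark=hsv[...,2]<70
grey=(hsv[...,1]<50)
print("oblong",rect(c,white,(105,155,155,205),.012),hole(c,(117,165,127,178),.012))
print("square",rect(c,white,(335,220,378,262),.012),hole(c,(345,240,358,252),.012))
print("platen",rect(c,dark,(210,155,320,228),.047))
print("base+platen",rect(c,grey|dark,(178,148,322,228),.047))
print("yoke",rect(c,(hsv[...,1]<60)&(hsv[...,2]>90),(370,145,410,198),.074), rect(c,(hsv[...,1]>100)&(hsv[...,2]<110),(378,155,405,180),.130))
print("cradle px",hsv[165,385],hsv[170,392],hsv[180,380],hsv[170,365])
# plunger head centre
print("plunger",rect(c,dark,(178,160,206,190),.099))
E
```

```text
oblong ((544.3858642578125, 320.193603515625), (81.77345275878906, 58.624229431152344), 46.664817810058594) (array([565.77800078, 343.04601267,  12.        ]), 9)
square ((383.77783203125, -289.3110656738281), (59.68446350097656, 59.19219970703125), 27.277507781982422) (array([ 373.11894537, -270.98120566,   12.        ]), 14)
platen ((515.4002685546875, -40.50738525390625), (241.09173583984375, 127.4168701171875), 79.97893524169922)
base+platen ((522.953857421875, 2.506988525390625), (340.9515380859375, 127.40386199951172), 79.99781036376953)
yoke ((570.8878173828125, -351.3971862792969), (98.12513732910156, 82.97969055175781), 12.261795997619629) ((568.0164794921875, -341.4375), (42.75148391723633, 46.67079162597656), 13.518065452575684)
cradle px [ 13 219  14] [ 11 184  65] [176  14 145] [ 12 184  25]
plunger ((543.3771362304688, 136.14427185058594), (49.522621154785156, 37.61118698120117), 51.155494689941406)
```

```bash
cat >> h.py <<'E'
def plan(x,y,z,ang=None):
    "world mm, angle of tool y in world deg -> tool shift mm and turn deg"
    s=status.get_obs(); Rt=R.from_euler('xyz',s["tcp_rot"],degrees=True).as_matrix()
    a=np.degrees(np.arctan2(Rt[1,1],Rt[0,1]))
    d=Rt.T@(np.array([x,y,z])-1000*s["ee_pos"])
    print("shift",d.round(1),"turn",None if ang is None else round((a-ang+180)%360-180,1),"| tcp",(1000*s["ee_pos"]).round(1),"ang",round(a,1),"tilt",np.degrees(np.arccos(-Rt[2,0])).round(2),"F",s["wrist_force"].round(1),"open",round(s["opening"]*1000,1),"t",s["time"],"q6",s["q"][5].round(1))
E
python3 -m jog '5 -10 55 10; 10 -20 110 20; 15 -30 165 30; 20 -40 220 40; 25 -50 275 50; 30 -60 330 60; 31 -75 385 70; 31 -79 421 80'
python3 -c "
from h import *
plan(544.4,320.2,150,-43.3)"
```

```text
time: 1.1
ee_pos: [0.5463, 0.3183, 0.1995]
tcp_rot: [-42.0, 89.9, -140.1]
wrist_force: [0.7, 0.2, 0.1]
opening: 0.0857
shift [49.5 -2.1 -1.7] turn 35.1 | tcp [546.3 318.3 199.5] ang -8.2 tilt 0.07 F [0.7 0.2 0.1] open 85.7 t 1.1 q6 128.4
```

```bash
python3 -m jog '10 -1 -1 10; 20 -2 -2 20; 30 -2 -2 30; 40 -2 -2 35; 49 -2 -2 35; 49 -2 -2 35; 49 -2 -2 35; 49 -2 -2 35' 0.88
python3 - <<'E'
from m import *
import pickle
plan(544.4,320.2,150,-43.3)
c=camera("wrist"); pickle.dump(c,open("w1.pkl","wb"))
save(c,"w1")
hsv=cv2.cvtColor(c["color"],cv2.COLOR_RGB2HSV)
print(proj(c,[[.5444,.3202,.012],[.5658,.343,.012]]))
E
```

```text
time: 2.1
ee_pos: [0.543, 0.3226, 0.1518]
tcp_rot: [162.4, 90.0, 29.7]
wrist_force: [-0.2, -0.1, 0.5]
opening: 0.0752
shift [1.8 2.7 0.8] turn 0.6 | tcp [543.  322.6 151.8] ang -42.7 tilt 0.04 F [-0.2 -0.1  0.5] open 75.2 t 2.1 q6 163.4
[[262.92494752 185.46834473]
 [263.2240392  153.80005026]]
```

View pics/w1.png

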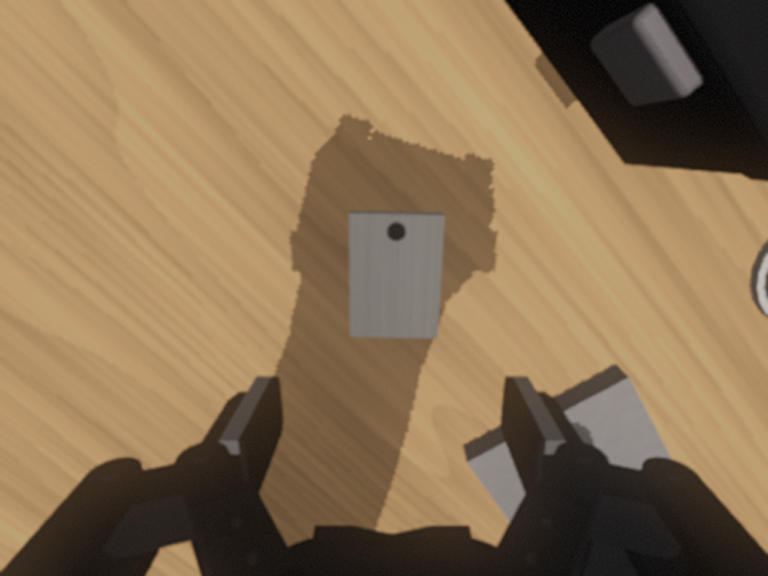

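The wrist view shows the oblong at (396,275) with its hole at (396,231), which matches the top view to about 2.5 mm. The black box is at the upper right, so I'm checking clearance to it.

Run:
```python
from h import *
import pickle
c=pickle.load(open("w1.pkl","rb")); t=pickle.load(open("c0.pkl","rb"))["top"]
Rm=cv2.Rodrigues(np.array(c["rvec"]))[0]; print("cam",-Rm.T@np.array(c["tvec"]))
print("box front bottom",ray(t,[[225/1.5,184/1.5],[75/1.5,183/1.5]],0), "box top edge if z=.15",ray(t,[[210/1.5,166/1.5],[42/1.5,165/1.5],[208/1.5,45/1.5]],.15))
print(ray(c,[[625/1.5,163/1.5]],0))
plan(545.8,321.5,20,-43.3)
```

```text
cam [0.59901751 0.38208257 0.29404159]
box front bottom [[0.70009948 0.27325662 0.        ]
 [0.70145456 0.55790398 0.        ]] box top edge if z=.15 [[0.69078697 0.25343285 0.15      ]
 [0.69314108 0.52650423 0.15      ]
 [0.88891355 0.26750579 0.15      ]]
[[0.70125332 0.2741904  0.        ]]
shift [131.7   2.8  -1. ] turn 0.6 | tcp [543.  322.6 151.7] ang -42.7 tilt 0.04 F [-0.3 -0.4  0.5] open 74.8 t 2.15 q6 163.4
```

```bash
python3 -m jog '25 1 0 0.6; 50 2 -1 0.6; 75 3 -1 0.6; 100 3 -1 0.6; 120 3 -1 0.6; 132 3 -1 0.6; 132 3 -1 0.6; 132 3 -1 0.6'
python3 -m jog '4 0 0 0; 8 0 0 0; 12 0 0 0; 15 0 0 0; 17 0 0 0; 19 0 0 0; 19 0 0 0; 19 0 0 0'
```

```text
time: 3.15
ee_pos: [0.5462, 0.3215, 0.0203]
tcp_rot: [163.5, 89.9, 30.2]
wrist_force: [0.2, -0.1, 0.1]
opening: 0.0753
time: 4.15
ee_pos: [0.5458, 0.3212, 0.0004]
tcp_rot: [167.1, 90.0, 33.7]
wrist_force: [-0.5, 0.0, 0.6]
opening: 0.0753
```

```bash
python3 -m jog '1 0 0 0; 2 0 0 0; 3 0 0 0; 3 0 0 0; 3 0 0 0; 3 0 0 0; 3 0 0 0; 3 0 0 0' 
python3 -m jog '0 0 0 0; 0 0 0 0; 0 0 0 0; 0 0 0 0; 0 0 0 0; 0 0 0 0; 0 0 0 0; 0 0 0 0' 0.55 40
```

```text
time: 5.15
ee_pos: [0.5457, 0.3212, -0.0027]
tcp_rot: [131.1, 90.0, -2.2]
wrist_force: [-0.9, -0.1, -0.5]
opening: 0.0752
time: 6.15
ee_pos: [0.5459, 0.3213, -0.0024]
tcp_rot: [158.7, 90.0, 25.3]
wrist_force: [-1.0, -0.5, 5.3]
opening: 0.059
```

```bash
python3 -m jog '-10 0 0 0; -30 0 0 0; -60 0 0 0; -100 0 0 0; -140 0 0 0; -170 0 0 0; -180 0 0 0; -180 0 0 0'
python3 -c "
from h import *
plan(502.5,-113.4,150,-10)"
```

```text
time: 7.15
ee_pos: [0.5459, 0.3213, 0.1777]
tcp_rot: [165.5, 90.0, 32.1]
wrist_force: [0.1, -0.5, -2.2]
opening: 0.0587
shift [ 27.5 266.8 345.9] turn -33.3 | tcp [545.9 321.3 177.7] ang -43.3 tilt 0.05 F [ 0.1 -0.5 -2.2] open 58.7 t 7.15 q6 163.8
```

```bash
python3 -m jog '0 30 39 -4; 0 65 84 -8; 0 100 130 -12; 0 140 181 -17; 0 175 227 -22; 0 210 272 -27; 0 245 317 -32; 0 267 346 -33.3'
python3 -m jog '0 0 0 0; 0 0 0 0; 0 0 0 0; 0 0 0 0; 0 0 0 0; 0 0 0 0; 0 0 0 0; 0 0 0 0'
python3 - <<'E'
from h import *
import pickle
plan(502.5,-113.4,60,-10)
c=camera("wrist"); pickle.dump(c,open("w2.pkl","wb")); save(c,"w2")
# predicted ribs / platen corners
u=np.radians(80); O=np.array([.5154,-.0405]); Y=np.array([np.cos(u),np.sin(u)]); X=np.array([Y[1],-Y[0]])
for y in(-.125,-.023,.047):
  print(y,(1.5*proj(c,[[*(O+y*Y+s*.065*X),.047] for s in(-1,1)])).round(0).tolist())
E
```

```text
time: 8.15
ee_pos: [0.5011, -0.1159, 0.1756]
tcp_rot: [-87.6, 89.9, 172.4]
wrist_force: [-0.1, 0.4, -1.1]
opening: 0.059
time: 9.15
ee_pos: [0.5024, -0.1137, 0.1773]
tcp_rot: [149.7, 90.0, 49.7]
wrist_force: [0.0, 0.3, -0.9]
opening: 0.059
shift [ 1.173e+02  1.000e-01 -3.000e-01] turn -0.0 | tcp [ 502.4 -113.7  177.3] ang -10.0 tilt 0.0 F [ 0.   0.3 -0.9] open 59.0 t 9.15 q6 87.3
-0.125 [[294.0, 353.0], [488.0, 353.0]]
-0.023 [[282.0, 198.0], [499.0, 198.0]]
0.047 [[273.0, 70.0], [508.0, 70.0]]
```

View pics/w2.png

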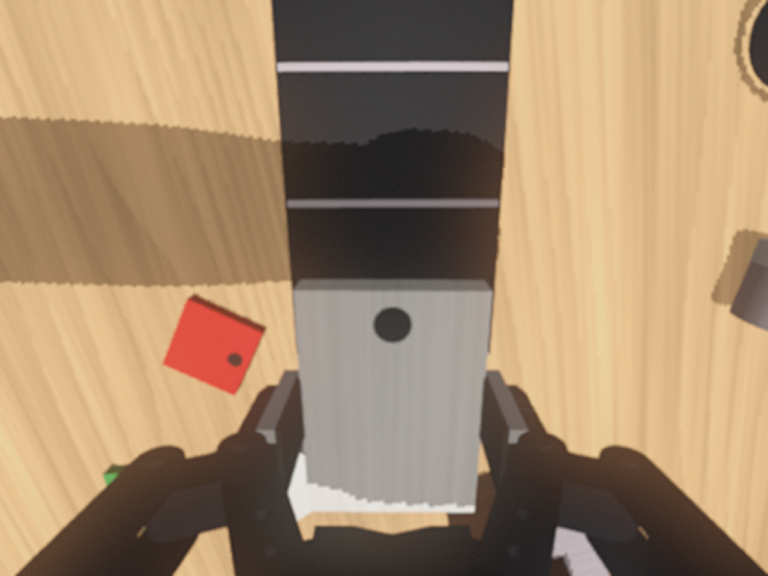

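The wrist view shows the oblong held with its hole at (392,325) on the pump side. The ribs at rows 203 and 66 are within 1–2 mm of prediction. I'll check where the hole is in the hand, then lower the plate.

```bash
python3 - <<'E'
from h import *
import pickle
c=pickle.load(open("w2.pkl","rb"))
h=ray(c,[[392/1.5,325/1.5]],.1915)[0]; u=np.radians(80);Y=np.array([np.cos(u),np.sin(u)]);X=np.array([Y[1],-Y[0]])
d=h[:2]-[.5024,-.1137]; print("hole rel tcp, bed axes mm",1000*d@X,1000*d@Y,"(want 0,31)")
r=ray(c,[[393/1.5,203/1.5],[393/1.5,66/1.5]],.05)[:,:2]-[.5154,-.0405]; print("ribs",1000*r@X,1000*r@Y)
E
python3 -m jog '25 0 0 0; 50 0 0 0; 75 0 0 0; 95 1 0 0; 110 1 0 0; 117 1 0 0; 117 1 0 0; 117 1 0 0'
```

```text
hole rel tcp, bed axes mm 0.7339007460510611 28.85781796693887 (want 0,31)
ribs [1.43743361 1.51518847] [-25.56686192  48.31720117]
time: 10.2
ee_pos: [0.5038, -0.114, 0.0611]
tcp_rot: [87.8, 89.9, -12.3]
wrist_force: [-0.6, 0.5, -2.0]
opening: 0.0588
```

```bash
python3 -m jog '3 0 -1.5 0; 6 0 -1.5 0; 9 0 -1.5 0; 11 0 -1.5 0; 13 0 -1.5 0; 14 0 -1.5 0; 15 0 -1.5 0; 15 0 -1.5 0'
python3 -m jog '0 0 0 0; 0 0 0 0; 0 0 0 0; 0 0 0 0; 0 0 0 0; -5 0 0 0; -15 0 0 0; -30 0 0 0' 0.9
python3 -m jog '-20 0 0 0; -40 0 0 0; -70 0 0 0; -100 0 0 0; -110 0 0 0; -110 0 0 0; -110 0 0 0; -110 0 0 0'
python3 - <<'E'
from m import *
import pickle
c=camera("top"); hsv=cv2.cvtColor(c["color"],cv2.COLOR_RGB2HSV)
white=(hsv[...,1]<40)&(hsv[...,2]>150)
print("square",rect(c,white,(335,220,378,262),.012),hole(c,(345,240,358,252),.012))
w=camera("wrist"); save(w,"w3"); pickle.dump(w,open("w3.pkl","wb"))
plan(383.8,-289.3,150,27.3)
E
```

```text
time: 11.2
ee_pos: [0.5036, -0.1124, 0.0453]
tcp_rot: [-54.4, 90.0, -154.4]
wrist_force: [0.6, -0.2, -0.2]
opening: 0.0591
time: 12.2
ee_pos: [0.5035, -0.1124, 0.0762]
tcp_rot: [-90.1, 90.0, 169.8]
wrist_force: [0.2, 0.4, -0.8]
opening: 0.0769
time: 13.2
ee_pos: [0.5032, -0.1123, 0.1842]
tcp_rot: [-92.5, 89.9, 167.5]
wrist_force: [0.1, -0.2, 0.5]
opening: 0.0769
square ((388.30059814453125, -287.4274597167969), (109.12968444824219, 114.16327667236328), 0.22204981744289398) (array([nan, nan, nan]), 0)
shift [ 34.7 -86.8 195.1] turn -37.4 | tcp [ 503.3 -112.3  184.6] ang -10.1 tilt 0.07 F [1.  1.1 0.4] open 76.9 t 13.3 q6 87.5m.py:12: RuntimeWarning: Mean of empty slice.
  return ray(c,[[xs.mean()+x0,ys.mean()+y0]],z)[0]*1000,len(xs)
  ret = ret.dtype.type(ret / rcount)
```

View pics/w3.png

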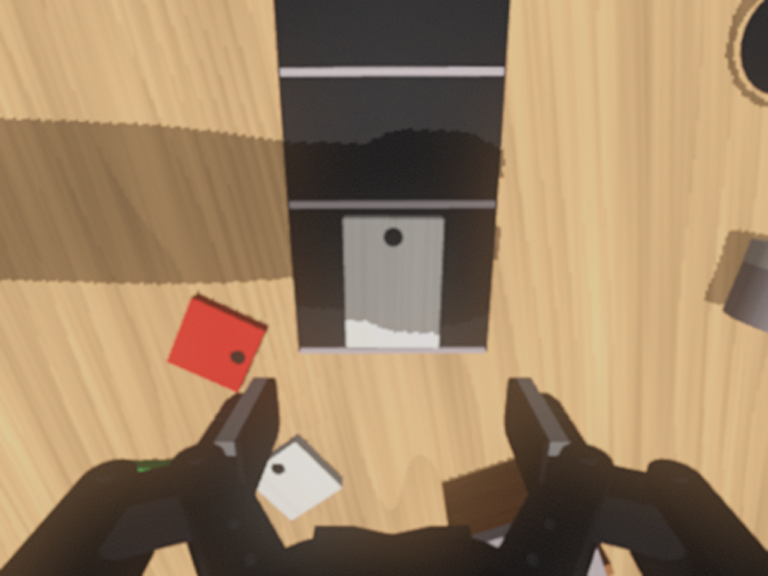

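The oblong is in its bay, square, with its hole on the pump side at (393,237). The square plate is partly visible at (300,482) with its hole at (278,468). The arm hides it from the top camera, so I'll check its position from this wrist view.

Run:
```python
from h import *
import pickle
c=pickle.load(open("w3.pkl","rb"))
u=np.radians(80);Y=np.array([np.cos(u),np.sin(u)]);X=np.array([Y[1],-Y[0]])
h=ray(c,[[393/1.5,237/1.5]],.059)[0,:2]-[.5154,-.0405]; print("oblong hole bed",1000*h@X,1000*h@Y,"want 0,-43")
print("sq hole, corners",(1000*ray(c,[[278/1.5,468/1.5],[342/1.5,488/1.5],[297/1.5,441/1.5],[292/1.5,519/1.5]],.012)[:,:2]).round(0))
print(1.5*proj(c,[[.3731,-.2710,.012],[.3838,-.2893,.012]]))
```

```text
oblong hole bed 1.859762804622262 -44.05009776316067 want 0,-43
sq hole, corners [[ 376. -272.]
 [ 426. -302.]
 [ 399. -248.]
 [ 374. -329.]]
[[273.80420863 467.31409237]
 [291.26130115 482.65964367]]
```

```bash
python3 -m jog '2 -10 25 -4; 6 -25 60 -10; 12 -40 95 -18; 18 -55 130 -26; 24 -70 160 -33; 30 -80 180 -37.4; 35 -87 195 -37.4; 35 -87 195 -37.4'
python3 -m jog '0 0 0 0; 0 0 0 0; 0 0 0 0; 0 0 0 0; 0 0 0 0; 0 0 0 0; 0 0 0 0; 0 0 0 0' 0.88
python3 - <<'E'
from h import *
import pickle
w=camera("wrist"); save(w,"w4"); pickle.dump(w,open("w4.pkl","wb"))
plan(384.2,-289.5,20,27.3)
print(1.5*proj(w,[[.3731,-.2710,.012],[.3838,-.2893,.012]]))
E
```

```text
time: 14.3
ee_pos: [0.3834, -0.2896, 0.1498]
tcp_rot: [-155.3, 90.0, 141.9]
wrist_force: [0.7, 0.5, 0.2]
opening: 0.0771
time: 15.3
ee_pos: [0.3839, -0.2893, 0.1503]
tcp_rot: [56.4, 90.0, -6.2]
wrist_force: [-1.1, -0.4, 1.0]
opening: 0.0751
shift [130.3   0.2   0.3] turn 0.0 | tcp [ 383.9 -289.3  150.3] ang 27.3 tilt 0.0 F [0.1 0.9 0.5] open 75.4 t 15.35 q6 25.7
[[389.30603544 244.51820239]
 [391.08300637 276.57714353]]
```

View pics/w4.png

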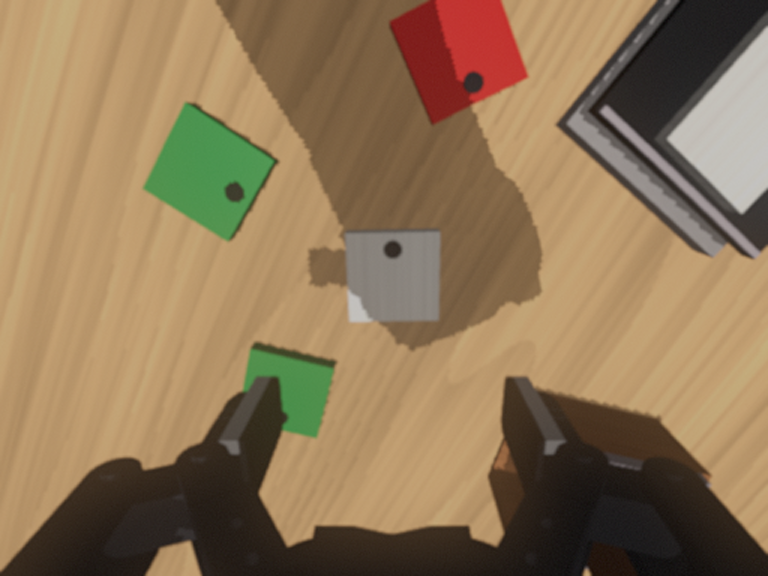

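The wrist view shows the square at (394,277) with its hole at (392,250), about 2 mm to the right of the tool. The fingers have clear floor on both sides. Descending now.

```bash
python3 -m jog '25 1 0 0; 50 2 0 0; 75 2 0 0; 100 2 0 0; 120 2 0 0; 132 2 0 0; 140 2 0 0; 142 2 0 0'
python3 -m jog '3 0 0 0; 6 0 0 0; 9 0 0 0; 11 0 0 0; 11 0 0 0; 11 0 0 0; 11 0 0 0; 11 0 0 0'
python3 -m jog '0 0 0 0; 0 0 0 0; 0 0 0 0; 0 0 0 0; 0 0 0 0; 0 0 0 0; 0 0 0 0; 0 0 0 0' 0.55 40
python3 -m jog '-10 0 0 0; -30 0 0 0; -60 0 0 0; -100 0 0 0; -130 0 0 0; -150 0 0 0; -160 0 0 0; -160 0 0 0'
python3 -c "
from h import *
plan(518.7,-28.9,150,-10)"
```

```text
time: 16.35
ee_pos: [0.3857, -0.2883, 0.0082]
tcp_rot: [-140.6, 90.0, 156.8]
wrist_force: [-0.3, -0.3, 0.0]
opening: 0.075
time: 17.35
ee_pos: [0.3857, -0.2884, -0.0026]
tcp_rot: [19.9, 90.0, -42.8]
wrist_force: [0.4, 0.1, 0.6]
opening: 0.0751
time: 18.35
ee_pos: [0.3858, -0.2884, -0.0024]
tcp_rot: [15.6, 90.0, -47.1]
wrist_force: [-1.1, 0.0, 5.3]
opening: 0.0587
time: 19.35
ee_pos: [0.3858, -0.2884, 0.1575]
tcp_rot: [27.4, 90.0, -35.2]
wrist_force: [-0.1, -0.1, -1.4]
opening: 0.0588
shift [   7.5  237.2 -169.5] turn 37.4 | tcp [ 385.8 -288.4  157.5] ang 27.4 tilt 0.03 F [-0.1 -0.1 -1.4] open 58.8 t 19.35 q6 25.9
```

```bash
python3 -m jog '0 25 -18 4; 0 65 -46 10; 0 110 -79 18; 0 150 -107 26; 0 190 -136 33; 0 220 -157 37.4; 0 237 -169 37.4; 0 237 -169 37.4'
python3 -m jog '0 0 0 0; 0 0 0 0; 0 0 0 0; 0 0 0 0; 0 0 0 0; 0 0 0 0; 0 0 0 0; 0 0 0 0'
python3 - <<'E'
from h import *
import pickle
plan(518.7,-28.9,61,-10)
c=camera("wrist"); pickle.dump(c,open("w5.pkl","wb")); save(c,"w5")
E
```

```text
time: 20.35
ee_pos: [0.5185, -0.0286, 0.1564]
tcp_rot: [-78.3, 89.9, -178.2]
wrist_force: [-0.9, -1.0, -1.2]
opening: 0.0585
time: 21.35
ee_pos: [0.5186, -0.0293, 0.1573]
tcp_rot: [-9.3, 90.0, -109.3]
wrist_force: [0.8, 0.4, -1.5]
opening: 0.0588
shift [96.3  0.1 -0.4] turn -0.0 | tcp [518.6 -29.3 157.3] ang -10.0 tilt 0.0 F [ 0.8  0.4 -1.5] open 58.8 t 21.35 q6 96.8
```

View pics/w5.png

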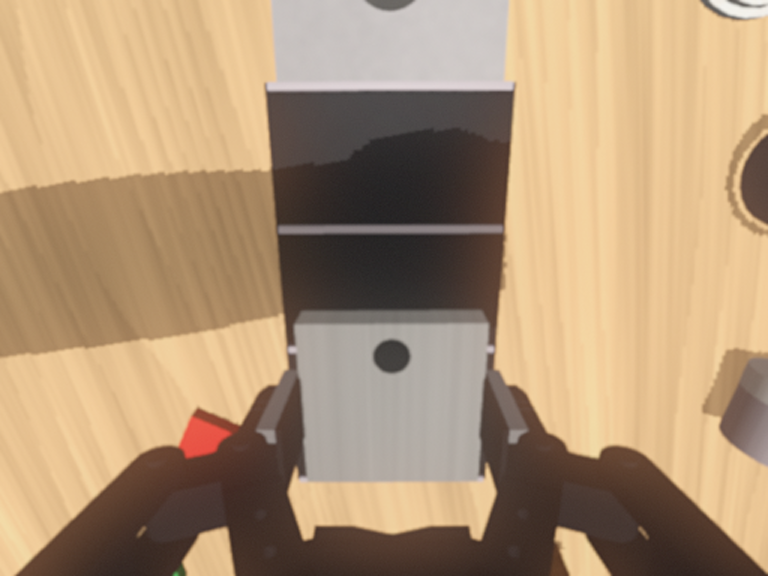

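The square is held with its hole at (392,356). The ribs are at rows 229 and 87.

```bash
python3 - <<'E'
from h import *
import pickle
c=pickle.load(open("w5.pkl","rb"))
h=ray(c,[[392/1.5,356/1.5]],.1717)[0]; u=np.radians(80);Y=np.array([np.cos(u),np.sin(u)]);X=np.array([Y[1],-Y[0]])
d=h[:2]-[.5186,-.0293]; print("hole rel tcp",1000*d@X,1000*d@Y,"(want 0,19)")
r=ray(c,[[391/1.5,229/1.5],[391/1.5,87/1.5]],.05)[:,:2]-[.5154,-.0405]; print("ribs",1000*r@X,1000*r@Y)
E
python3 -m jog '25 0 0 0; 50 0 0 0; 75 0 0 0; 90 0 0 0; 96 0 0 0; 96 0 0 0; 96 0 0 0; 96 0 0 0'
```

```text
hole rel tcp 0.701508428360615 18.46881599905963 (want 0,19)
ribs [1.51632119 1.6803938 ] [ 48.46479172 121.42944582]
time: 22.4
ee_pos: [0.5189, -0.0293, 0.062]
tcp_rot: [98.7, 89.9, -1.3]
wrist_force: [0.1, 0.9, -1.4]
opening: 0.0588
```

```bash
python3 -m jog '3 0 -0.5 0; 6 0 -0.5 0; 9 0 -0.5 0; 11 0 -0.5 0; 13 0 -0.5 0; 15 0 -0.5 0; 16 0 -0.5 0; 16 0 -0.5 0'
python3 -m jog '0 0 0 0; 0 0 0 0; 0 0 0 0; 0 0 0 0; 0 0 0 0; -5 0 0 0; -15 0 0 0; -30 0 0 0' 0.9
python3 -m jog '-20 0 0 0; -40 0 0 0; -65 0 0 0; -90 0 0 0; -110 0 0 0; -110 0 0 0; -110 0 0 0; -110 0 0 0'
python3 - <<'E'
from h import *
import pickle
c=camera("wrist"); pickle.dump(c,open("w6.pkl","wb")); save(c,"w6")
plan(549,141.4,150,-10)
E
```

```text
time: 23.4
ee_pos: [0.5186, -0.0288, 0.0452]
tcp_rot: [-91.9, 90.0, 168.1]
wrist_force: [0.0, 0.1, -0.2]
opening: 0.0586
time: 24.4
ee_pos: [0.5186, -0.0288, 0.0762]
tcp_rot: [-79.9, 90.0, -180.0]
wrist_force: [-0.2, -0.1, -0.0]
opening: 0.0767
time: 25.4
ee_pos: [0.5183, -0.0288, 0.1844]
tcp_rot: [-83.4, 89.9, 176.6]
wrist_force: [-0.6, 0.4, -0.1]
opening: 0.0773
shift [  34.4    0.6 -173. ] turn -0.0 | tcp [518.3 -28.8 184.5] ang -10.0 tilt 0.08 F [ 0.1  0.  -0.2] open 77.0 t 25.45 q6 96.9
```

View pics/w6.png

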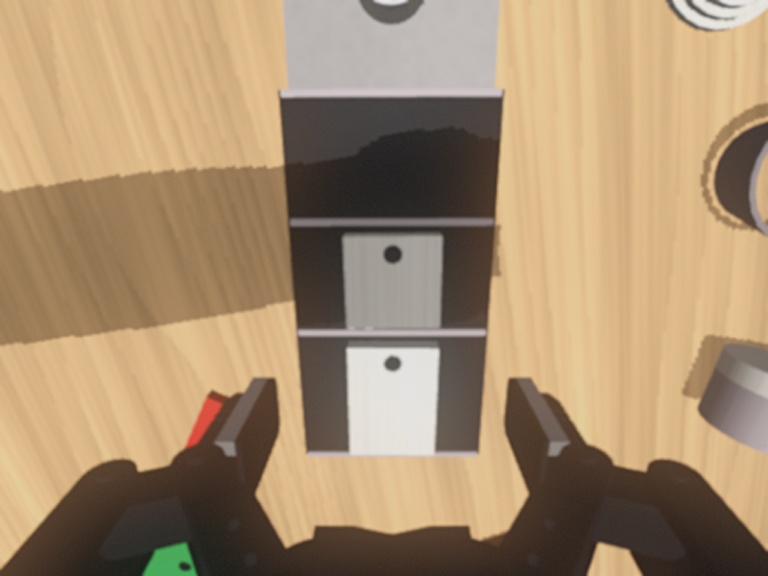

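Both plates lie flat and square in their bays, with their holes at (393,254) and (393,363) on the pump side. Next is the pump.

```bash
python3 - <<'E'
from h import *
import pickle
c=pickle.load(open("w6.pkl","rb"))
u=np.radians(80);Y=np.array([np.cos(u),np.sin(u)]);X=np.array([Y[1],-Y[0]])
h=ray(c,[[393/1.5,254/1.5],[393/1.5,363/1.5]],.059)[:,:2]-[.5154,-.0405]; print("holes bed x,y",1000*h@X,1000*h@Y,"want 31,-43")
E
python3 -m jog '0 0 -15 0; 0 0 -45 0; 0 0 -80 0; 5 0 -115 0; 15 0 -145 0; 25 0 -165 0; 34 0.5 -173 0; 34 0.5 -173 0' 0
python3 - <<'E'
from h import *
c=camera("top"); save(c,"t2"); plan(549,141.4,105,-10)
E
python3 - <<'E'
import cv2
im=cv2.imread("pics/t2.png")[180:400,220:520]; cv2.imwrite("pics/t2c.png",cv2.resize(im,None,fx=2,fy=2))
E
```

```text
holes bed x,y [2.12152478 2.0528549 ] [ 30.29378896 -43.54898615] want 31,-43
time: 26.45
ee_pos: [0.5489, 0.1414, 0.1503]
tcp_rot: [-61.4, 89.9, -161.4]
wrist_force: [0.4, -0.4, -0.9]
opening: -0.0002
shift [46.  -0.1 -0.4] turn -0.1 | tcp [549.1 141.  151. ] ang -10.1 tilt 0.05 F [ 0.6 -0.3  0.3] open 0.1 t 26.5 q6 114.5
```

View pics/t2c.png

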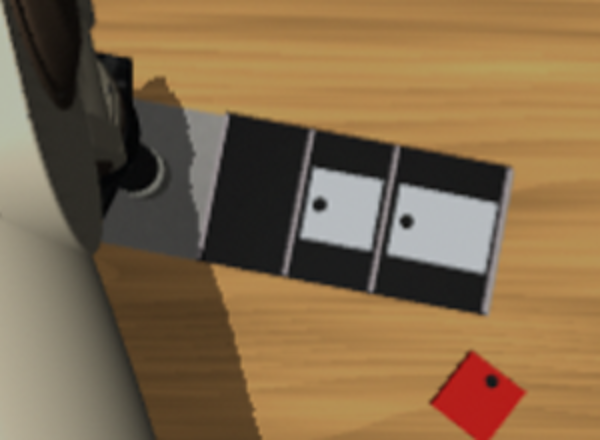

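The top crop shows both plates seated, with the gripper over the pump at (140,165). Pressing the plunger.

```bash
python3 -m jog '15 0 0 0; 30 0 0 0; 42 0 0 0; 50 0 0 0; 56 0 0 0; 61 0 0 0; 65 0 0 0; 68 0 0 0'
python3 -m jog '1 0 0 0; 2 0 0 0; 3 0 0 0; 3 0 0 0; 3 0 0 0; 3 0 0 0; 3 0 0 0; 3 0 0 0'
```

```text
time: 27.5
ee_pos: [0.5493, 0.1413, 0.0835]
tcp_rot: [61.5, 90.0, -38.5]
wrist_force: [-3.0, -1.6, 6.4]
opening: -0.0002
time: 28.5
ee_pos: [0.5493, 0.1414, 0.0807]
tcp_rot: [79.9, 90.0, -20.2]
wrist_force: [-4.2, -1.8, 6.5]
opening: 0.0003
```

```bash
python3 -m jog '0.5 0 0 0; 1 0 0 0; 1.5 0 0 0; 2 0 0 0; 2 0 0 0; 2 0 0 0; 2 0 0 0; 2 0 0 0'
python3 -m jog '-5 0 0 0; -15 0 0 0; -30 0 0 0; -50 0 0 0; -70 0 0 0; -90 0 0 0; -110 0 0 0; -120 0 0 0'
python3 - <<'E'
from h import *
plan(571,-351,200,-78)
E
```

```text
time: 29.5
ee_pos: [0.5493, 0.1414, 0.079]
tcp_rot: [97.7, 90.0, -2.3]
wrist_force: [-5.6, -1.9, 8.2]
opening: 0.0001
time: 30.5
ee_pos: [0.5499, 0.1417, 0.1999]
tcp_rot: [120.1, 89.9, 20.1]
wrist_force: [-0.4, -0.1, 0.1]
opening: 0.0003
shift [-4.000e-01  1.067e+02  4.815e+02] turn 68.0 | tcp [549.9 141.7 199.9] ang -10.0 tilt 0.12 F [-0.4 -0.1  0.1] open 0.3 t 30.5 q6 114.5
```

```bash
python3 -m jog '0 10 45 -10; 0 24 105 -20; 0 38 165 -30; 0 52 225 -40; 0 66 285 -50; 0 80 345 -60; 0 94 410 -70; 0 107 460 -80' 0.9
python3 -c "
from h import *
plan(571,-351,200,102.3)"
```

```text
time: 31.5
ee_pos: [0.5739, -0.3259, 0.1983]
tcp_rot: [33.6, 90.0, 13.9]
wrist_force: [1.5, 0.8, 0.9]
opening: 0.077
shift [ -1.7 -24.6   5.7] turn -32.0 | tcp [ 573.9 -325.9  198.3] ang 70.3 tilt 0.02 F [1.5 0.8 0.9] open 77.0 t 31.5 q6 -9.9
```

```bash
python3 -m jog '0 -12 3 -10; -2 -25 6 -20; -2 -25 6 -30; -2 -25 6 -32; -2 -25 6 -32; -2 -25 6 -32; -2 -25 6 -32; -2 -25 6 -32'
python3 - <<'E'
from h import *
import pickle
w=camera("wrist"); save(w,"w7"); pickle.dump(w,open("w7.pkl","wb"))
plan(571,-351,84,102.3)
c=np.array([571,-351]); u=np.radians(12.3); X=np.array([np.cos(u),np.sin(u)]); Y=np.array([-X[1],X[0]])
f=lambda a,b,z:[*((c+a*X+b*Y)/1000),z]
print("handle top",(1.5*proj(w,[f(22,14,.13),f(-22,14,.13),f(-22,-14,.13),f(22,-14,.13)])).round())
print("plate",(1.5*proj(w,[f(49,42,.074),f(-49,42,.074),f(-49,-42,.074),f(49,-42,.074)])).round())
E
```

```text
time: 32.5
ee_pos: [0.5711, -0.3494, 0.2003]
tcp_rot: [-29.5, 90.0, -17.6]
wrist_force: [-0.3, -0.3, -0.4]
opening: 0.0769
shift [116.3  -1.5  -0.4] turn -0.4 | tcp [ 571.1 -349.4  200.3] ang 101.9 tilt 0.01 F [ 1.   0.5 -0. ] open 76.8 t 32.55 q6 -43.4
handle top [[417. 353.]
 [418. 272.]
 [361. 272.]
 [363. 353.]]
plate [[454. 352.]
 [460. 202.]
 [318. 203.]
 [327. 353.]]
```

View pics/w7.png

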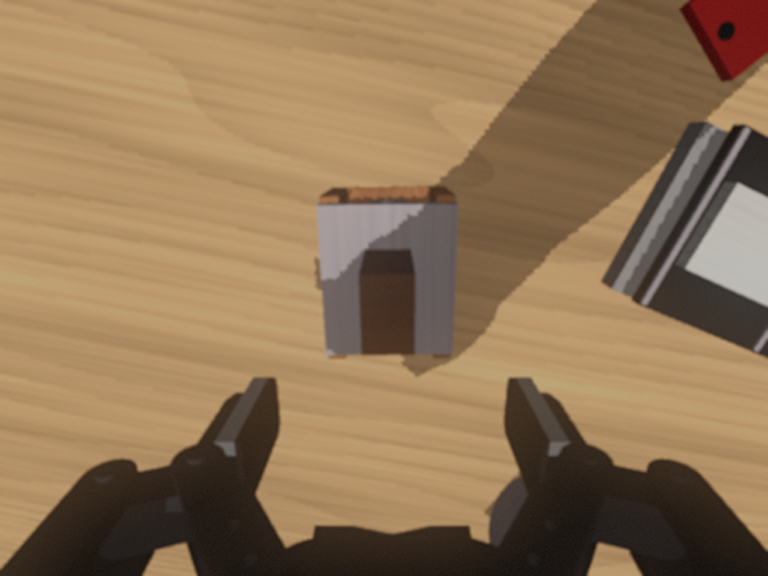

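The wrist view shows the yoke and handle where predicted to about 2 mm. The handle top spans columns 360–414 and rows 272–354. Descending to grip it.

```bash
python3 -m jog '20 -1 0 -0.4; 45 -2 0 -0.4; 70 -2 0 -0.4; 90 -2 0 -0.4; 105 -2 0 -0.4; 113 -2 0 -0.4; 116 -2 0 -0.4; 116 -2 0 -0.4'
python3 -m jog '0 0 0 0; 0 0 0 0; 0 0 0 0; 0 0 0 0; 0 0 0 0; 0 0 0 0; 0 0 0 0; 0 0 0 0' 0.2 100
python3 -m jog '0 0 0 0; 0 0 0 0; -5 0 0 0; -15 0 0 0; -40 0 0 0; -70 0 0 0; -95 0 0 0; -100 0 0 0'
python3 - <<'E'
from h import *
u=np.radians(80);Y=np.array([np.cos(u),np.sin(u)]);X=np.array([Y[1],-Y[0]])
t=1000*np.array([.5154,-.0405])+1.5*X+42*Y
print(t); plan(*t,190,80)
E
```

```text
time: 33.55
ee_pos: [0.5716, -0.3516, 0.0848]
tcp_rot: [-42.3, 90.0, -30.0]
wrist_force: [0.6, 0.6, -0.4]
opening: 0.0771
time: 34.55
ee_pos: [0.5717, -0.3517, 0.0848]
tcp_rot: [-49.7, 89.9, -37.4]
wrist_force: [-0.0, -0.3, 6.7]
opening: 0.027
time: 35.55
ee_pos: [0.572, -0.3517, 0.1863]
tcp_rot: [-42.1, 89.9, -29.7]
wrist_force: [1.0, -0.2, -4.8]
opening: 0.0269
[524.17043509   0.60145336]
shift [ -4.3 354.4  28.7] turn 22.4 | tcp [ 572.  -351.7  186.3] ang 102.4 tilt 0.15 F [ 1.  -0.2 -4.8] open 26.9 t 35.55 q6 -43.9
```

```bash
python3 -m jog '0 20 2 2; 0 70 6 5; 0 125 11 9; 0 180 15 13; 0 235 20 17; 0 290 24 20; 0 335 28 22.4; 0 354 29 22.4'
python3 -m jog '0 0 0 0; 0 0 0 0; 0 0 0 0; 0 0 0 0; 0 0 0 0; 0 0 0 0; 0 0 0 0; 0 0 0 0'
python3 - <<'E'
from h import *
c=camera("wrist"); save(c,"w8"); plan(524.2,.6,145,80)
E
```

```text
time: 36.55
ee_pos: [0.5233, 0.0027, 0.1834]
tcp_rot: [178.2, 89.9, 168.3]
wrist_force: [0.1, -0.0, -4.5]
opening: 0.0269
time: 37.55
ee_pos: [0.5241, 0.0006, 0.1843]
tcp_rot: [1.9, 90.0, -8.2]
wrist_force: [-0.6, 0.1, -4.2]
opening: 0.027
shift [39.3  0.   0.1] turn -0.0 | tcp [524.1   0.6 184.3] ang 80.0 tilt 0.0 F [-0.3  0.3 -4.3] open 26.7 t 37.6 q6 10.1
```

View pics/w8.png

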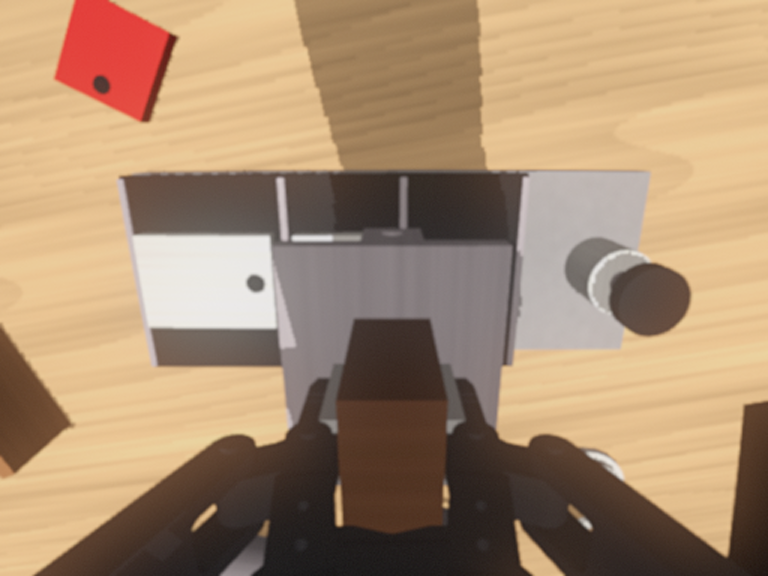

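The roller is held upright and square over the pump-side edge of the square plate, the plates have not moved, and the pump is at (630,290). Lowering gently.

```bash
python3 -m jog '15 0 0 0; 28 0 0 0; 36 0 0 0; 40 0 0 0; 43 0 0 0; 45 0 0 0; 46 0 0 0; 46 0 0 0'
python3 -m jog '1 0 0 0; 2 0 0 0; 3 0 0 0; 4 0 0 0; 5 0 0 0; 5 0 0 0; 5 0 0 0; 5 0 0 0'
```

```text
time: 38.6
ee_pos: [0.5241, 0.0006, 0.1384]
tcp_rot: [6.2, 90.0, -3.9]
wrist_force: [-0.2, 0.1, -3.6]
opening: 0.0269
time: 39.6
ee_pos: [0.5242, 0.0006, 0.1335]
tcp_rot: [9.9, 90.0, -0.2]
wrist_force: [-1.3, 0.3, 4.1]
opening: 0.027
```

```bash
python3 -m jog '1 0 0 0; 2 0 0 0; 3 0 0 0; 4 0 0 0; 4 0 0 0; 4 0 0 0; 4 0 0 0; 4 0 0 0'
```

```text
time: 40.6
ee_pos: [0.5242, 0.0006, 0.1297]
tcp_rot: [18.2, 90.0, 8.2]
wrist_force: [-1.8, 1.6, 7.5]
opening: 0.0271
```

Contact force is about 12 N with the platen sunk about 6 mm. Rolling away from the pump.

```bash
Z='0 -5 0 0; 0 -10 0 0'; python3 -m jog '0 -5 0 0; 0 -10 0 0; 0 -15 0 0; 0 -20 0 0; 0 -25 0 0; 0 -30 0 0; 0 -35 0 0; 0 -40 0 0'
python3 -m jog '0 -5 0 0; 0 -10 0 0; 0 -15 0 0; 0 -20 0 0; 0 -25 0 0; 0 -30 0 0; 0 -35 0 0; 0 -40 0 0'
```

```text
time: 41.6
ee_pos: [0.5172, -0.039, 0.1297]
tcp_rot: [0.2, 90.0, -9.9]
wrist_force: [-1.8, 0.6, 7.4]
opening: 0.0271
time: 42.6
ee_pos: [0.5103, -0.0784, 0.1297]
tcp_rot: [-8.2, 89.9, -18.2]
wrist_force: [-2.6, 0.1, 6.1]
opening: 0.0271
```

```bash
python3 -m jog '0 -5 0 0; 0 -10 0 0; 0 -15 0 0; 0 -20 0 0; 0 -25 0 0; 0 -30 0 0; 0 -35 0 0; 0 -40 0 0'
python3 -m jog '0 -5 0 0; 0 -10 0 0; 0 -15 0 0; 0 -20 0 0; 0 -25 0 0; 0 -29 0 0; 0 -32 0 0; 0 -32 0 0'
python3 -m jog '-4 0 0 0; -8 0 0 0; -14 0 0 0; -22 0 0 0; -32 0 0 0; -42 0 0 0; -55 0 0 0; -60 0 0 0'
python3 - <<'E'
from h import *
plan(571.7,-351.7,190,102.3)
E
```

```text
time: 43.6
ee_pos: [0.5034, -0.1179, 0.1298]
tcp_rot: [-14.2, 89.9, -24.2]
wrist_force: [-1.4, 0.2, 6.6]
opening: 0.0269
time: 44.6
ee_pos: [0.4978, -0.1496, 0.1298]
tcp_rot: [-29.8, 89.9, -39.9]
wrist_force: [-1.4, -0.0, 7.5]
opening: 0.0268
time: 45.6
ee_pos: [0.4979, -0.1492, 0.1906]
tcp_rot: [-7.9, 89.9, -17.9]
wrist_force: [0.1, 0.1, -4.0]
opening: 0.0265
shift [   0.8 -186.5  108. ] turn -22.3 | tcp [ 497.9 -149.2  190.6] ang 80.0 tilt 0.08 F [ 0.1  0.1 -4. ] open 26.5 t 45.6 q6 -6.6
```

```bash
python3 -m jog '0 -15 9 -2; 0 -45 26 -5; 0 -80 46 -9; 0 -115 67 -13; 0 -145 84 -17; 0 -170 98 -20; 0 -186 108 -22.3; 0 -186 108 -22.3'
python3 -m jog '0 0 0 0; 0 0 0 0; 0 0 0 0; 0 0 0 0; 0 0 0 0; 0 0 0 0; 0 0 0 0; 0 0 0 0'
python3 - <<'E'
from h import *
import pickle
plan(571.7,-351.7,84.8,102.3)
c=camera("top"); save(c,"t3"); pickle.dump(c,open("t3.pkl","wb"))
E
```

```text
time: 46.6
ee_pos: [0.5715, -0.3521, 0.1883]
tcp_rot: [140.2, 89.9, 152.4]
wrist_force: [-0.0, 0.4, -3.0]
opening: 0.0265
time: 47.6
ee_pos: [0.5714, -0.3511, 0.1892]
tcp_rot: [134.7, 90.0, 146.9]
wrist_force: [-0.5, -0.3, -4.7]
opening: 0.027
shift [104.4  -0.7   0.2] turn -0.1 | tcp [ 571.4 -351.1  189.2] ang 102.2 tilt 0.01 F [-0.5 -0.3 -4.7] open 27.0 t 47.6 q6 -43.8
```

View pics/t3.png

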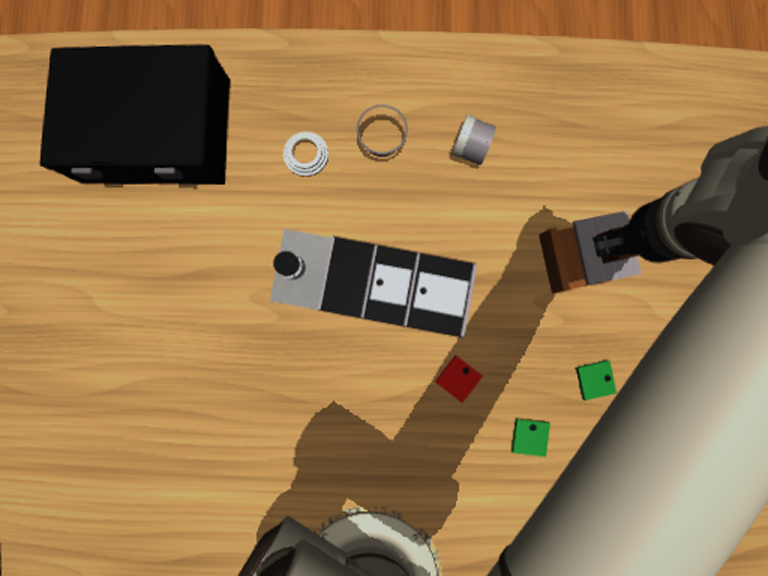

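The top view shows both plates still in their bays, with the square's hole at (380,283) and the oblong's at (424,291). The bystanders have not moved and the roller is above its cradle. Lowering it in.

```bash
python3 -m jog '12 0 0 0; 28 0 0 0; 45 0 0 0; 60 0 0 0; 73 -0.5 0 0; 83 -0.5 0 0; 90 -0.5 0 0; 94 -0.5 0 0'
python3 -m jog '2 0 0 0; 4 0 0 0; 6 0 0 0; 8 0 0 0; 9 0 0 0; 10 0 0 0; 10 0 0 0; 10 0 0 0'
```

```text
time: 48.65
ee_pos: [0.5716, -0.3516, 0.095]
tcp_rot: [-31.9, 90.0, -19.6]
wrist_force: [-0.2, 0.5, -3.9]
opening: 0.0268
time: 49.65
ee_pos: [0.5716, -0.3516, 0.0853]
tcp_rot: [-29.7, 90.0, -17.4]
wrist_force: [-0.9, 0.1, -4.8]
opening: 0.0273
```

```bash
python3 -m jog '0.3 0 0 0; 0.6 0 0 0; 0.9 0 0 0; 1 0 0 0; 1 0 0 0; 1 0 0 0; 1 0 0 0; 1 0 0 0'
python3 -m jog '0 0 0 0; 0 0 0 0; 0 0 0 0; 0 0 0 0; 0 0 0 0; 0 0 0 0; 0 0 0 0; 0 0 0 0' 0.9
python3 -m jog '-8 0 0 0; -20 0 0 0; -40 0 0 0; -65 0 0 0; -90 0 0 0; -110 0 0 0; -120 0 0 0; -120 0 0 0'
python3 - <<'E'
from h import *
import pickle
w=camera("wrist"); save(w,"w9"); pickle.dump(w,open("w9.pkl","wb")); plan(549,141.4,190,10)
E
```

```text
time: 50.65
ee_pos: [0.5715, -0.3516, 0.0848]
tcp_rot: [-51.0, 90.0, -38.7]
wrist_force: [-4.4, 3.3, 5.8]
opening: 0.0271
time: 51.65
ee_pos: [0.5715, -0.3516, 0.0843]
tcp_rot: [-100.1, 90.0, -87.9]
wrist_force: [0.3, -0.2, -0.3]
opening: 0.0769
time: 52.65
ee_pos: [0.5718, -0.3517, 0.2051]
tcp_rot: [-44.7, 89.9, -32.5]
wrist_force: [0.1, -0.0, -1.5]
opening: 0.0767
shift [ 14.1 486.6  82.5] turn 92.3 | tcp [ 571.6 -351.6  204.1] ang 102.3 tilt 0.0 F [-0.1  0.1 -1.2] open 76.7 t 52.7 q6 -43.8
```

View pics/w9.png

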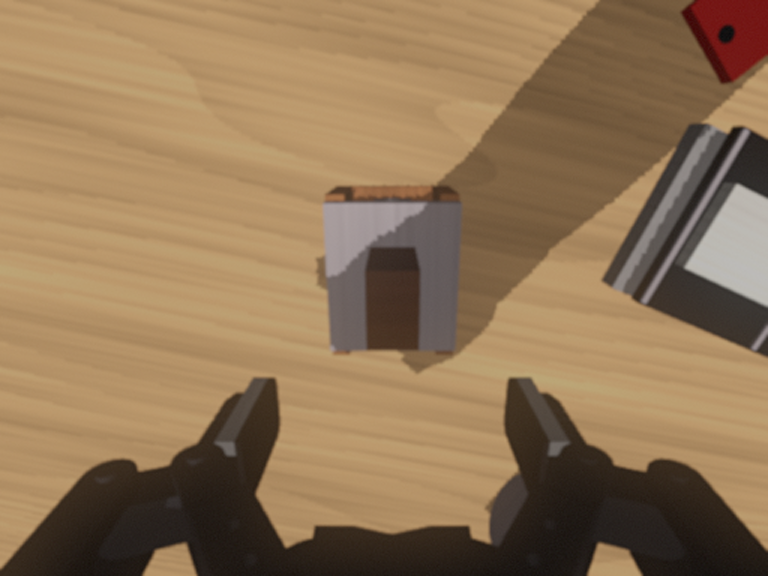

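The roller is seated upright in the cradle, with the same outline as before (plate columns 326–460). Going back to the pump.

```bash
python3 -m jog '0 30 5 8; 0 92 15 18; 0 154 26 28; 0 216 37 38; 0 278 47 48; 0 340 58 58; 0 402 68 68; 0 460 78 78' 0
python3 -c "
from h import *
plan(549,141.4,110,-10)"
```

```text
time: 53.7
ee_pos: [0.5503, 0.1034, 0.2033]
tcp_rot: [-104.0, 89.9, -169.2]
wrist_force: [0.8, 0.0, -0.6]
opening: -0.0
shift [ 93.3  14.9 -35. ] turn 34.8 | tcp [550.3 103.4 203.3] ang 24.8 tilt 0.06 F [ 0.8  0.  -0.6] open -0.0 t 53.7 q6 75.8
```

```bash
python3 -m jog '0 0 0 10; 0 0 0 20; 0 0 0 30; 0 0 0 34; 0 0 0 34; 0 0 0 34; 0 0 0 34; 0 0 0 34'
python3 -c "
from h import *
plan(549,141.4,110,-10)"
```

```text
time: 54.7
ee_pos: [0.551, 0.1016, 0.2042]
tcp_rot: [-66.2, 90.0, -165.0]
wrist_force: [-0.0, 1.2, -0.7]
opening: 0.0003
shift [ 94.2  -8.1 -39. ] turn 1.2 | tcp [551.  101.6 204.2] ang -8.8 tilt 0.0 F [-0.   1.2 -0.7] open 0.3 t 54.7 q6 109.3
```

```bash
python3 -m jog '5 -3 -15 1; 10 -6 -30 1; 20 -8 -39 1; 40 -8 -39 1; 60 -8 -39 1; 80 -8 -39 1; 90 -8 -39 1; 94 -8 -39 1'
python3 -m jog '8 0 0 0; 14 0 0 0; 19 0 0 0; 23 0 0 0; 26 0 0 0; 28 0 0 0; 29 0 0 0; 30 0 0 0'
python3 -m jog '0.5 0 0 0; 1 0 0 0; 1.5 0 0 0; 1.5 0 0 0; 1.5 0 0 0; 1.5 0 0 0; 1.5 0 0 0; 1.5 0 0 0'
```

```text
time: 55.7
ee_pos: [0.5489, 0.1414, 0.1097]
tcp_rot: [-63.3, 90.0, -163.2]
wrist_force: [-0.6, 0.2, 0.2]
opening: 0.0002
time: 56.7
ee_pos: [0.5494, 0.1414, 0.0807]
tcp_rot: [114.8, 89.9, 15.0]
wrist_force: [-0.7, -0.5, 6.3]
opening: 0.0002
time: 57.7
ee_pos: [0.5494, 0.1414, 0.0794]
tcp_rot: [115.0, 89.9, 15.1]
wrist_force: [-0.5, 0.6, 7.7]
opening: 0.0004
```

Held at the stop (7.7 N at z = 79.4 mm). Going 1 mm deeper to make sure, then retreating and checking.

```bash
python3 -m jog '0.5 0 0 0; 1 0 0 0; 1 0 0 0; 1 0 0 0; 1 0 0 0; 1 0 0 0; 1 0 0 0; 1 0 0 0'
python3 -m jog '-5 0 0 0; -15 0 0 0; -30 0 0 0; -50 0 0 0; -75 0 0 0; -100 0 0 0; -115 0 0 0; -120 0 0 0'
python3 -m jog '0 0 -20 0; 0 0 -50 0; 0 0 -90 0; 0 0 -130 0; 0 0 -170 0; 0 0 -200 0; 0 0 -210 0; 0 0 -210 0'
python3 - <<'E'
from h import *
s=status.get_obs(); print(s["ee_pos"],s["wrist_force"])
c=camera("top"); save(c,"t4")
E
```

```text
time: 58.7
ee_pos: [0.5495, 0.1414, 0.079]
tcp_rot: [115.0, 89.9, 15.2]
wrist_force: [-1.8, -0.5, 10.1]
opening: 0.0001
time: 59.7
ee_pos: [0.5493, 0.1413, 0.1985]
tcp_rot: [107.4, 90.0, 7.5]
wrist_force: [-0.7, -0.9, -0.1]
opening: 0.0002
time: 60.7
ee_pos: [0.5848, 0.3487, 0.1967]
tcp_rot: [-46.4, 89.9, -146.2]
wrist_force: [-0.1, -1.4, 0.4]
opening: -0.0001
[0.58479973 0.34874883 0.1966799 ] [-0.1076163  -1.35401847  0.36811061]
```

View pics/t4.png

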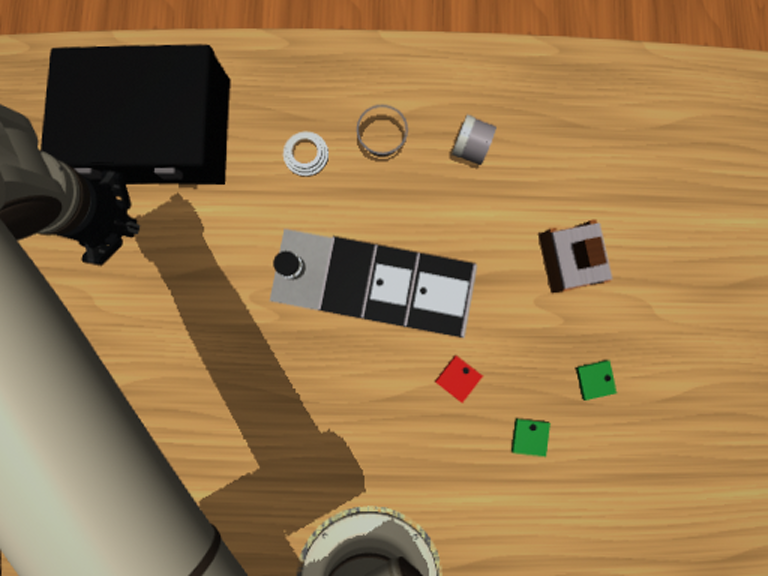

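The plates are in their bays, the roller is parked at (580,257), the plunger is up, the bystanders have not moved and the arm is clear. Handing in.

```bash
python3 -c "
from workcell import bot
print(bot.job_done())"
```

```text
the job is handed in; nothing more can be done
None
```

The job is handed in at about 61 s of the 210 s allowed. No verdict comes back, so the result below rests on my own checks.

- **Plates:** only the square and oblong were out; there was no round plate. Both went into their bays with their holes towards the pump. After placing, their holes measured within 1 mm of target along the bed and about 2 mm off centre across it. That is well inside the limits.
- **Pump, first press:** the plunger went down about 20 mm to its stop (8 N), then rose.
- **Rolling:** I rolled from the square's pump-side edge to the oblong's far edge in one continuous pass. The push was about 10–12 N with the bed sunk about 6 mm. I judged the sinking from the tool's height and the force, not from a direct reading.
- **Finish:** the roller is back upright in its cradle. The second press also went about 20 mm to the stop (10 N), then the plunger rose.

The final top view shows both plates in their bays, the roller parked, the plunger up, and the bystanders and coloured look-alikes unmoved. The arm is clear of everything. I saw no knocked plate, and no check failed. Small disagreements of 1–2 mm between the wrist and top cameras were corrected on the way.

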